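Refit the hook-in cover of a wheel speed-control unit

ROBOT

A 7-joint arm with a two-finger parallel gripper is mounted at the origin on a cart in front of the work surface, level with it; the furniture and walls round the work are solid. World frame = base frame: x ahead of the robot, y to its left, z up, the work surface at z = 0. Lengths are in m, angles in rad, forces in N, time in s.
With the tool pointing down it reaches from about 0.425 to 0.875 m from the base axis. Payload 9.9 kg.
Tool frame: the origin (TCP) lies at the very end of the fingers, on their centre line; the grasp point (between the pads) lies 19 mm behind it; z points along the fingers, y is the line along which they close (so a half turn about z gives the same grasp; the last joint's range is limited). The gripper opens to 85 mm and grips with 20 to 120 N. Pads are 22 mm wide; open, the fingers measure 114 mm over their backs; the gripper's body (76 mm by 85 mm) begins 54 mm behind the grasp point. The pads swing forward as they close: fully open they stand 13 mm farther back than shut.
Start: joints at [1.205, 0.576, 0.025, 1.437, -0.015, 1.129, -0.057], TCP at [0.188, -0.648, 0.231] pointing down, gripper open.
Joint ranges: [-2.76, 2.76], [-0.34, 2.15], [-1.52, 1.57], [0.19, 2.46], [-1.09, 4.23], [0.17, 1.99], [-2.82, 2.82]. Speed limits (rad/s): [2.22, 2.22, 3.01, 3.01, 3.14, 3.14, 3.14].

INTERFACE

Orientations are given as a unit quaternion [w, x, y, z].
In Python, from cell import manip gives the robot as it stands. The module is installed in compiled form; this text tells all that it offers.
- The arm moves only by the tool drive_tool, never from a script. Its argument "moves" is a list of rows, each a list of 3 entries, a list of its own where there are three numbers: the shift along the world's x, y, z in mm, then the turn about the world's z in rad, then the finger opening in mm, from 0 to 85.4. A call has 1 to 20 rows; each row is the pose to reach, as a shift and turn from the pose commanded when the call began; what a row does not reach only later rows make up. A row lasts 1/10 s, in which the tool goes at most 50 mm and 8.59 degrees, less where a joint would pass 70% of its speed; a pose out of reach is approached as far as the arm can. A call with a gripper value outside its range is refused whole. The fingers move at their own pace and stop on an object; "newtons" is the grip in N (left out, the last holds). Time passes only in rows, so rows that repeat a pose let the fingers close. It gives the time, the measured TCP pose, the force, the opening and the grip force at its end, in the units of the state.
- manip.state(): the state, without advancing time (a new reading comes with each control period).
- manip.get_image(name): name is "scene" or "top" or "wrist"; returns the picture (420x560x3 uint8, blue, green, red); there is no depth.
- manip.camera_params(name): a dict with "mtx" (3x3 intrinsics, pixels), "rvec" (rotation vector, rad) and "tvec" (3), from world to camera coordinates, as OpenCV has them. Camera axes: x right, y down, z forward; pixel columns grow to the right and rows downward; lengths in m; the calibration is good to about 2 mm. A picture is of the moment at which its call begins: read the wrist's pose just before it. camera_params takes no time and is no camera call; for the wrist camera it gives the pose at the moment of the call.
- manip.finish_job(): hands the job in; it is judged then, once.
The state is a dict: "time": time; "joint_pos": joint angles; "qvel": joint speeds; "effort": joint torques, N m; "tool_pos": TCP position; "eef_rot": TCP orientation; "force": force on the tool from outside, world axes, zero at the start; "ft_torque": the same for the moment, N m; "grip_width": finger opening in m; "finger_force": force on a finger pad.
Only numpy, scipy, OpenCV 4.12 (cv2) and the standard library are available. Lean on these libraries where they do the work, as an engineer would, in place of code of your own. Each camera call takes 0.05 s, during which the arm holds its last target. There are 200 camera calls.

TASK

Put the loose cover back on the wheel's speed-control unit: hook the lip at its lower edge under the ledge at the lower side of the opening, then swing the raised edge down until the cover lies fully home on the sloping top, keeping hold of it so that it does not slam. Then turn the catch fully across the cover's upper edge, to its stop, and let go; do not disturb the two jars and the kitchen timer standing nearby.

Things in the scene. Friction and masses are not known exactly. Their poses are not given: they have to be found in the camera images.
- unit: Speed-control unit: grey metal box fixed to the table, 120 mm wide (y), 146 mm deep (x). Its top (the deck) slopes 18 degrees, 46 mm high at the robot's side (-x), 93 mm at the back. Origin: middle of the underside, z up, x towards the high side. The 4 mm thick deck has an opening 84 mm along the slope by 84 mm wide, centred in y, free for 25 mm below it.
- ledge (a point): On the deck's upper face, middle of the opening's lower edge. The 4 mm thick strip of deck from here 20 mm down the slope, free below, is the ledge the lip hooks under. Axes: x up the slope (away from the robot), y across to the left, z square to the deck, outwards. In them the opening spans x 0 to 84, y -42 to 42 mm, the deck x -20 to 134 mm; its face is z = 0.
- cover: Loose aluminium cover, 0.2 to 0.33 kg, standing level on its two turned-down edges, lip edge roughly to the robot. Origin: under the handle's middle, level with the feet; x from lip edge to upper edge, y along the handle, z up. Plate x -52 to 53, y -50 to 50, z 17 to 21 mm. Shut, the plate lies on the deck and the origin is at x 38 to 43, y -4 to 4, z -17 mm in the ledge's axes.
- cover_lip (a point): Tip of the cover's lip, upper side: x -51, z 5 mm in the cover's frame. A 76 mm wide web under the plate (outer face x -38) ends in the lip (z 0 to 5, pointing to -x): with the plate a jaw open to -x, 12 mm high, 13 mm deep, for the ledge. The cover cannot be laid in flat: put the lip in first with the plate tilted about 20 (6 to 27) degrees to the deck, upper edge raised.
- cover_back (a point): Middle of the cover's upper edge (away from the lip), plate underside: x 53, z 17 mm in the cover's frame. Below the plate here, a flange 76 mm wide, turned down into the opening: outer face at x 41 at the plate, leaning in to x 37 at its foot (z 0).
- cover_handle (a point): On the cover's black handle, 10 mm below its top: x 0, z 46 mm in the cover's frame. The handle is an upright bar with flat sides, 14 mm thick (x), 60 mm long (y), z 21 to 56 mm.
- catch (a joint): Angle of the turn catch above the opening; axis square to the deck at x 114 mm, y 0 in the ledge's axes. 0 (a stop): its bar lies along the slope, over the cover's upper edge; 1.57: bar parallel to that edge, clear of the cover. Grows counter-clockwise seen from above. Starts at 1.25 to 1.5 and stays where left (friction 0.04 N m).
- catch_grip (a point): On the catch's axis in the middle of its grip, 28 mm above the deck; x along the bar, y across it, z square to the deck. Dark steel bar, 12 mm thick, flat sides: foot 64 mm long, 7 to 14 mm above the deck; grip on it 46 mm long, up to 38 mm above the deck.
- jar_white: Cream-white screw-top jar with a black lid, 53 mm wide, 62 mm high; leave alone. Origin: centre of the underside.
- jar_amber: Amber screw-top jar with a black lid, 53 mm wide, 62 mm high; leave alone. Origin: centre of the underside.
- timer: Round white kitchen timer with an orange top, 64 mm wide, 42 mm high; leave alone. Origin: centre of the underside.

How it is judged:
By the outcome, as a careful person would: the job done as asked, in the order asked, and still so for the second after the job is handed in, with the robot touching nothing.
It also fails if it takes over 59 s, if anything falls off the work surface, if the arm or the gripper's body presses on something with over 40 N, if the wrist force passes 120 N, or if a joint passes its speed limit or range.

## Working session

There is one attempt and no reset: what is moved stays moved. The work goes in short steps, Python scripts to look and compute and a tool call to move; the robot and the scene stay as the last step left them, time stands still between calls to the robot, and variables do not carry over. Pictures are saved under pics/ and viewed, at most 10 in all, crops included, and the job is handed in when it is done.

Besides the shell and the picture viewer there is one more tool, called after "Emit:" as a command line: name --argument value ..., lists and objects as JSON in quotes. drive_tool: Moves the arm, as the interface text tells. Its arguments: {"type":"object","properties":{"moves":{"type":"array"},"newtons":{"type":"number"}},"required":["moves"]}

```bash
mkdir -p pics; python3 - <<'E'
from cell import manip
import cv2,numpy as np
for n in("scene","top"):
    cv2.imwrite(f"pics/{n}0.png",manip.get_image(n))
for n in("scene","top","wrist"):
    p=manip.camera_params(n);R=cv2.Rodrigues(np.array(p['rvec']))[0];print(n,np.array(p['mtx']).tolist(),(-R.T@np.array(p['tvec']).ravel()).round(3),R.round(3).tolist())
s=manip.state();print(s)
E
```

```text
scene [[414.5204107053691, 0.0, 269.8666918687401], [0.0, 414.5204107053691, 200.50552436668454], [0.0, 0.0, 1.0]] [ 0.062 -0.119  0.684] [[0.633, -0.774, -0.001], [-0.54, -0.441, -0.717], [0.554, 0.455, -0.697]]
top [[424.92954850955994, 0.0, 274.55931128548093], [0.0, 424.92954850955994, 214.25219282721932], [0.0, 0.0, 1.0]] [0.446 0.272 0.933] [[0.017, -1.0, -0.018], [-0.99, -0.014, -0.14], [0.14, 0.02, -0.99]]
wrist [[377.81886732010116, 0.0, 279.8763956441249], [0.0, 377.81886732010116, 203.83532441072262], [0.0, 0.0, 1.0]] [ 0.253 -0.629  0.373] [[0.278, -0.96, -0.0], [-0.926, -0.269, 0.265], [-0.254, -0.073, -0.964]]
{'time': 0.1, 'joint_pos': array([ 1.2051953 ,  0.5764464 ,  0.02489904,  1.4377832 , -0.01501173,
        1.12897837, -0.05653951]), 'qvel': array([ 0.00052773, -0.00155233, -0.00142562, -0.00238374, -0.00071088,
        0.00054585,  0.0002721 ]), 'effort': array([ 4.77284775e-03, -7.67305183e+01,  2.25749955e+00, -2.86604047e+01,
        1.59589201e-02,  8.60746368e-03, -5.59478462e-05]), 'tool_pos': array([ 0.18758692, -0.64801865,  0.23054554]), 'eef_rot': array([-7.00177315e-04,  9.90093531e-01,  1.40407580e-01, -1.44753156e-04]), 'force': array([-0.14400195,  0.04957429, -0.17351088]), 'ft_torque': array([-0.01366945, -0.02783097, -0.04894474]), 'finger_force': 0.0, 'grip_width': 0.08557523047614726}
```

View pics/scene0.png

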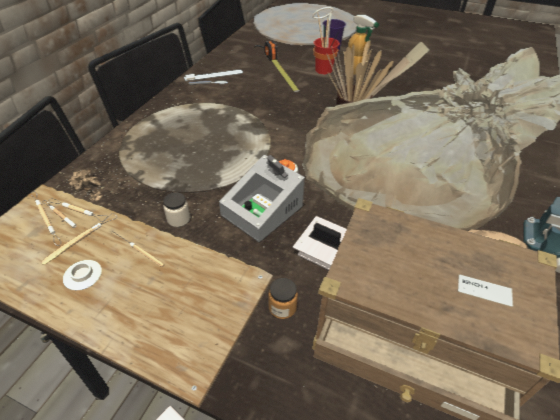

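View pics/top0.png

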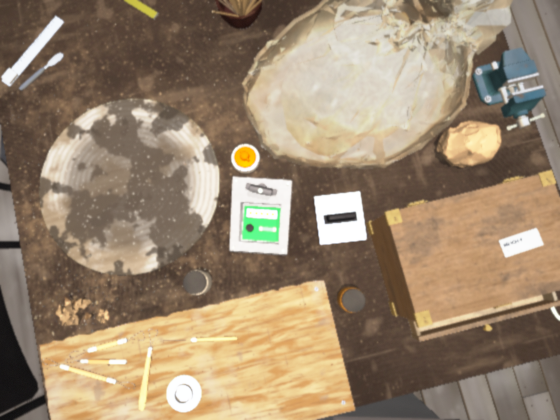

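Top view: the unit has its opening around (262,222) and the catch at (262,189). The cover with its black handle is at (341,217), the timer at (245,157), the jars at (196,282) and (351,299), and the chest's left edge at about x=372–390. I'll enlarge this crop for corner picks.

```bash
python3 - <<'E'
import cv2
a=cv2.imread("pics/top0.png")[165:265,225:375]
cv2.imwrite("pics/topc.png",cv2.resize(a,None,fx=5.3,fy=5.3,interpolation=cv2.INTER_CUBIC))
E
```

```text
(no output)
```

View pics/topc.png

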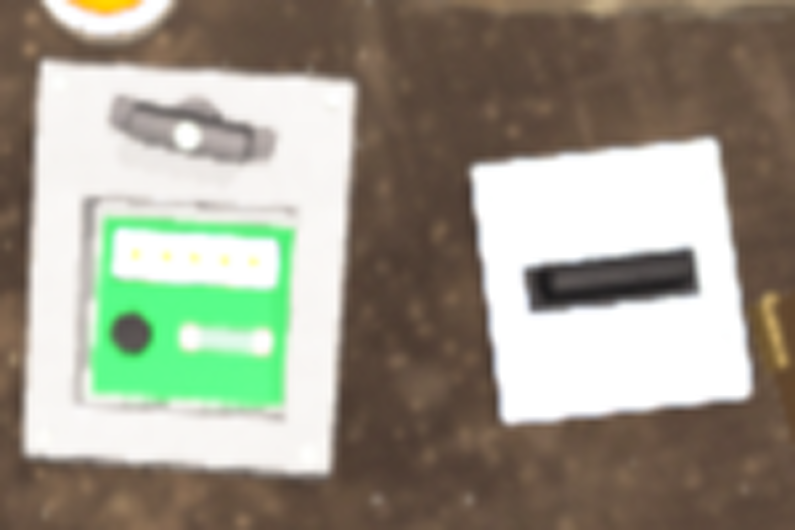

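```bash
cat > h.py <<'E'
import numpy as np,cv2
from scipy.optimize import least_squares
A=np.radians(18)
def proj(p,X): return cv2.projectPoints(np.array(X,float),np.array(p['rvec'],float),np.array(p['tvec'],float),np.array(p['mtx']),None)[0][:,0]
def pl(q,X):  # planar pose x,y,yaw
    c,s=np.cos(q[2]),np.sin(q[2]);X=np.array(X,float);return np.c_[q[0]+c*X[:,0]-s*X[:,1],q[1]+s*X[:,0]+c*X[:,1],X[:,2]]
def led(X): # ledge axes -> unit frame
    X=np.array(X,float);c,s=np.cos(A),np.sin(A)
    return np.c_[-.073+.02*c+c*X[:,0]-s*X[:,2],X[:,1],.046+.02*s+s*X[:,0]+c*X[:,2]]
def fit(p,X,uv,q0):
    r=least_squares(lambda q:(proj(p,pl(q,X))-uv).ravel(),q0);return r.x,np.abs(r.fun).max()
UC=led([[.134,.06,0],[.134,-.06,0],[-.02,-.06,0],[-.02,.06,0]])
CC=np.array([[.053,.05,.021],[.053,-.05,.021],[-.052,-.05,.021],[-.052,.05,.021]])
E
python3 - <<'E'
from h import *
from cell import manip
p=manip.camera_params("top");o=lambda L:(np.array(L)+.5)/5.3-.5+[225,165]
u=fit(p,UC,o([[40,62],[356,82],[330,474],[24,456]]),[.45,.3,0]);print("unit",u)
c=fit(p,CC,o([[471,165],[717,140],[750,398],[503,422]]),[.45,.1,0]);print("cover",c)
for n,h in(("amb",(351,299)),("wh",(196,282)),("tim",(245,157)),("chest",(372,222))):
    z=.042 if n=='tim' else .062
    if n=='chest':z=0.1
    print(n,least_squares(lambda q:(proj(p,[[q[0],q[1],z]])[0]-h),[.4,.2]).x)
print("catch",led([[.114,0,.038]]),pl(u[0],led([[.114,0,.038],[0,0,0]])))
ax=o([[118,108],[262,145]]);print('catch ends px',ax)
E
```

```text
unit (array([ 0.56434885,  0.31992012, -0.04947888]), np.float64(0.39695631649087204))
cover (array([0.5695821 , 0.14991209, 0.1170305 ]), np.float64(0.4592482904290591))
amb [0.39965256 0.1336559 ]
wh [0.4280801  0.44736887]
tim [0.69632035 0.35641767]
chest [0.55127219 0.09723342]
catch [[0.04269893 0.         0.12354842]] [[0.60699552 0.31780828 0.12354842]
 [0.51043604 0.32258984 0.05218034]]
catch ends px [[246.85849057 184.97169811]
 [274.02830189 191.95283019]]
```

```bash
python3 - <<'E'
from h import *
from cell import manip
a,b=manip.camera_params("top"),manip.camera_params("scene")
for n,u,v in(("chestBL",(391,215),(363,206)),("chestFL",(416,321),(330,288)),("amber",(351,299),(282,290)),("vase",(480,140),(515,235))):
    r=least_squares(lambda q:np.r_[proj(a,[q])[0]-u,proj(b,[q])[0]-v],[.5,.1,.1]);print(n,r.x.round(3),r.cost.round(1))
E
```

```text
chestBL [0.555 0.079 0.177] 0.1
chestFL [0.376 0.034 0.177] 17.6
amber [0.4   0.132 0.052] 0.1
vase [ 0.733 -0.14   0.095] 74.5
```

Emit:
drive_tool --moves '[[[0, 0, 50], 0, 85], [[0, 0, 90], 0, 85]]' --newtons 40

```text
time: 0.3
tool_pos: [0.1876, -0.6479, 0.3219]
eef_rot: [-0.001, 0.99, 0.14, -0.0]
force: [0.7, -1.6, 1.3]
grip_width: 0.0851
finger_force: 0.0
```

Emit:
drive_tool --moves '[[[382, 798, 0], -0.164, 85], [[382, 798, 0], -0.164, 85], [[382, 798, 0], -0.164, 85], [[382, 798, 0], -0.164, 85], [[382, 798, 0], -0.164, 85], [[382, 798, 0], -0.164, 85], [[382, 798, 0], -0.164, 85], [[382, 798, 0], -0.164, 85], [[382, 798, 0], -0.164, 85], [[382, 798, 0], -0.164, 85], [[382, 798, 0], -0.164, 85], [[382, 798, 0], -0.164, 85], [[382, 798, 0], -0.164, 85], [[382, 798, 0], -0.164, 85], [[382, 798, 0], -0.164, 85], [[382, 798, 0], -0.164, 80], [[382, 798, 0], -0.164, 72], [[382, 798, -60], -0.164, 72], [[382, 798, -60], -0.164, 72], [[382, 798, -60], -0.164, 72]]'

```text
time: 2.3
tool_pos: [0.5683, 0.1509, 0.258]
eef_rot: [0.0, 0.998, 0.06, -0.003]
force: [-0.4, -0.9, 1.0]
grip_width: 0.0718
finger_force: 0.0
```

```bash
python3 - <<'E'
from h import *
from cell import manip
s=manip.state();p=manip.camera_params("wrist")
print({k:np.round(s[k],4).tolist() for k in('time','joint_pos','tool_pos','eef_rot')})
import pickle;pickle.dump(p,open('pics/w1.pkl','wb'))
cv2.imwrite("pics/w1.png",manip.get_image("wrist"))
print(proj(p,pl([.5696,.1499,.117],CC)).round(0).tolist())
E
```

```text
{'time': 2.3, 'joint_pos': [-0.1209, 0.4376, -0.3296, 1.623, 0.1518, 1.1121, -1.9399], 'tool_pos': [0.5683, 0.1509, 0.258], 'eef_rot': [0.0002, 0.9982, 0.0603, -0.0029]}
[[230.0, 113.0], [332.0, 113.0], [328.0, 216.0], [233.0, 216.0]]
```

View pics/w1.png

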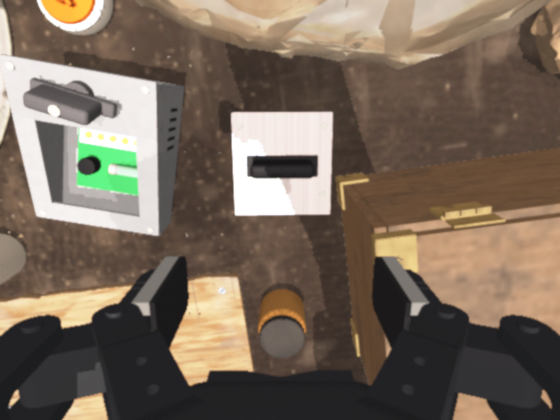

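Wrist view: the cover plate's corners are at (231,112), (333,112), (330,215) and (234,215), within 2 px of the prediction. The handle is centred at (282,166). The chest corner is at (340,180), clear of the cover.

```bash
python3 - <<'E'
from h import *
import pickle
p=pickle.load(open('pics/w1.pkl','rb'))
print(fit(p,CC,np.array([[231.,112],[333,112],[330.5,215.5],[234,215.5]]),[.57,.15,.1]))
E
```

```text
(array([0.57066206, 0.1485211 , 0.12296392]), np.float64(0.7798466778540387))
```

Emit:
drive_tool --moves '[[[0, -1, -50], 0, 72], [[0, -1, -100], 0, 72], [[0, -1, -150], 0, 72], [[0, -1, -190], 0, 72], [[0, -1, -215], 0, 72], [[0, -1, -233], 0, 72], [[0, -1, -233], 0, 72], [[0, -1, -233], 0, 50], [[0, -1, -233], 0, 50], [[0, -1, -233], 0, 50], [[0, -1, -233], 0, 50]]' --newtons 25

```text
time: 3.45
tool_pos: [0.5708, 0.1484, 0.0299]
eef_rot: [-0.0, 0.998, 0.059, 0.001]
force: [-0.5, -1.7, 7.1]
grip_width: 0.0594
finger_force: 29.2
```

```bash
python3 - <<'E'
from h import *
import pickle
p=pickle.load(open('pics/w1.pkl','rb'));a=cv2.imread("pics/w1.png")[45:245,0:200]
cv2.imwrite("pics/w1c.png",cv2.resize(a,None,fx=3,fy=3,interpolation=cv2.INTER_CUBIC))
q=[.5643,.3199,-.0495]
O=led([[.084,.042,0],[.084,-.042,0],[0,-.042,0],[0,.042,0]])
f=lambda X:(((proj(p,pl(q,X))-[0,45]+.5)*3-.5).round(0).tolist());print(f(UC),f(O))
E
```

```text
[[-10.0, 35.0], [465.0, 119.0], [474.0, 579.0], [108.0, 521.0]] [[101.0, 233.0], [404.0, 284.0], [417.0, 522.0], [153.0, 480.0]]
```

View pics/w1c.png

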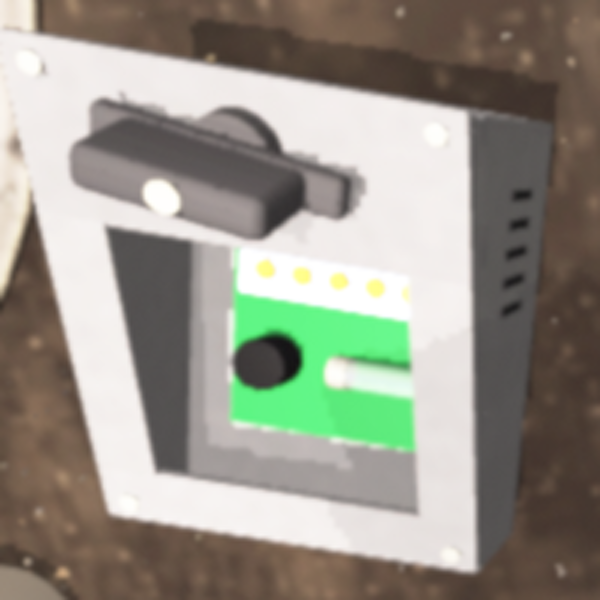

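Crop: the deck corners are at (469,110), (477,572) and (108,516). The opening's corners are at (106,228), (409,276), (417,513) and (155,472). That is within about 8 crop px (about 3 mm) of the prediction. I'll refit.

```bash
python3 - <<'E'
from h import *
import pickle
p=pickle.load(open('pics/w1.pkl','rb'))
O=led([[.084,.042,0],[.084,-.042,0],[0,-.042,0],[0,.042,0]])
X=np.r_[UC[1:],O];uv=(np.array([[469,110],[477,572],[108,516],[106,228],[409,276],[417,513],[155,472.]])+.5)/3-.5+[0,45]
u,e=fit(p,X,uv,[.5643,.3199,-.0495]);print(u,e)
u=(u+[.5643,.3199,-.0495])/2;print(u, pl(u,led([[0,0,0],[.114,0,.028]])))
E
```

```text
[ 0.56664729  0.31908682 -0.05055766] 1.2125874040413152
[ 0.56547364  0.31949341 -0.05002883] [[0.51156231 0.32219278 0.05218034]
 [0.61120545 0.31720359 0.11403786]]
```

Emit:
drive_tool --moves '[[[0, 0, 30], 0, 50], [[0, 0, 75], 0, 50], [[0, 0, 120], 0, 50], [[0, 0, 140], 0, 50], [[-20, 35, 140], -0.04, 50], [[-40, 70, 140], -0.08, 50], [[-60, 105, 140], -0.12, 50], [[-80, 140, 140], -0.16, 50], [[-95, 165, 140], -0.17, 50], [[-101, 175, 130], -0.17, 50], [[-101, 175, 110], -0.17, 50], [[-101, 175, 90], -0.17, 50], [[-101, 175, 75], -0.17, 50], [[-101, 175, 75], -0.17, 50]]' --newtons 30

```text
time: 4.85
tool_pos: [0.4678, 0.3219, 0.1013]
eef_rot: [0.002, 1.0, -0.026, -0.001]
force: [-0.8, -0.5, -2.5]
grip_width: 0.0595
finger_force: 36.1
```

```bash
python3 - <<'E'
from h import *
from cell import manip
s=manip.state();print({k:np.round(s[k],4).tolist() for k in('time','joint_pos','tool_pos','eef_rot','force')})
cv2.imwrite("pics/s2.png",cv2.resize(manip.get_image("scene")[130:270,180:380],None,fx=4,fy=4,interpolation=cv2.INTER_CUBIC))
E
```

```text
{'time': 4.85, 'joint_pos': [-0.5153, 0.5745, -0.2588, 1.8687, 0.2105, 0.7291, -2.516], 'tool_pos': [0.4678, 0.3219, 0.1013], 'eef_rot': [0.0015, 0.9997, -0.0263, -0.0015], 'force': [-0.7859, -0.4779, -2.4614]}
```

View pics/s2.png

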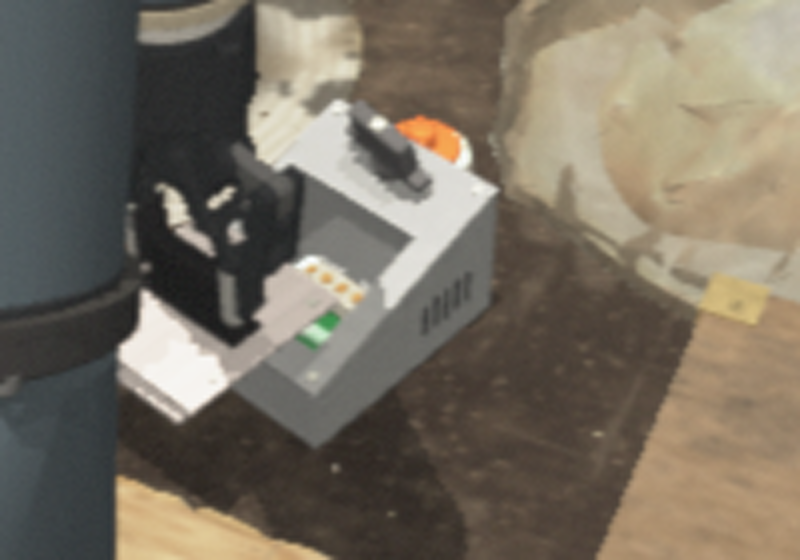

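Scene crop: the cover is held level. Its upper edge is over the front deck strip near (310,300), and the catch and timer are clear. Next I'll tilt it by pressing the flange foot on the lower deck strip along an arc.

Emit:
drive_tool --moves '[[[3, 0, -12], 0, 50], [[3, 0, -22], 0, 50], [[-1, 0, -25], 0, 50], [[-4, 0, -28], 0, 50], [[-7, 0, -31], 0, 50], [[-9, 1, -34], 0, 50], [[-12, 1, -38], 0, 50], [[-14, 1, -41], 0, 50]]' --newtons 25

```text
time: 5.7
tool_pos: [0.454, 0.3247, 0.0624]
eef_rot: [0.0, 1.0, -0.026, -0.0]
force: [-0.2, 0.3, 5.5]
grip_width: 0.0589
finger_force: 38.5
```

```bash
python3 - <<'E'
from h import *
from cell import manip
a=manip.get_image("top")[195:275,210:310];b=manip.get_image("scene")[150:270,190:330]
cv2.imwrite("pics/s3.png",np.hstack([cv2.resize(a,(440,352),interpolation=cv2.INTER_CUBIC),cv2.resize(b,(356,352)[:2],interpolation=cv2.INTER_CUBIC)]))
E
```

```text
(no output)
```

View pics/s3.png

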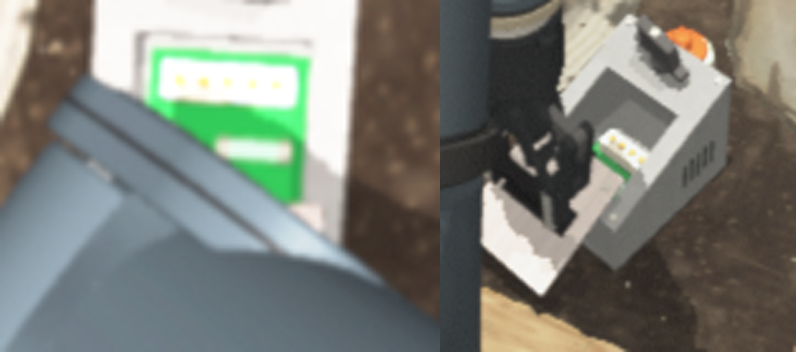

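The cover is tilting up as planned, at about 24° in the right half of the picture, with only 5 N on the wrist. I'll finish the tilt, then firm the grip and lift.

Emit:
drive_tool --moves '[[[-2, 0, -4], 0, 50], [[-4, 0, -8], 0, 50], [[-5, 0, -10], 0, 50], [[-5, 0, -10], 0, 50]]'

```text
time: 6.2
tool_pos: [0.449, 0.3249, 0.0522]
eef_rot: [0.0, 1.0, -0.026, -0.0]
force: [-3.3, 1.1, 2.6]
grip_width: 0.0589
finger_force: 39.0
```

Emit:
drive_tool --moves '[[[0, 0, 0], 0, 50], [[0, 0, 0], 0, 50], [[-2, 0, 10], 0, 50], [[-2, 0, 25], 0, 50], [[0, 0, 45], 0, 50], [[0, 0, 70], 0, 50], [[20, -1, 85], 0, 50], [[45, -2, 85], 0, 50], [[65, -3, 80], 0, 50], [[78, -4, 72], 0, 50], [[81, -4, 67], 0, 50], [[81, -4, 67], 0, 50]]' --newtons 80

```text
time: 7.4
tool_pos: [0.5297, 0.32, 0.1178]
eef_rot: [0.001, 1.0, -0.026, -0.001]
force: [-0.0, -0.2, -4.3]
grip_width: 0.0585
finger_force: 86.4
```

```bash
python3 - <<'E'
from h import *
from cell import manip
import pickle
s=manip.state();p=manip.camera_params("wrist");pickle.dump((s,p,manip.camera_params("scene")),open('pics/w4.pkl','wb'))
print({k:np.round(s[k],4).tolist() for k in('time','joint_pos','tool_pos','eef_rot','force')})
a=manip.get_image("wrist");b=manip.get_image("scene")[140:260,190:330]
cv2.imwrite("pics/w4f.png",a);cv2.imwrite("pics/s4f.png",b)
cv2.imwrite("pics/s4.png",np.hstack([cv2.resize(a,(480,360)),cv2.resize(b,(320,274),interpolation=cv2.INTER_CUBIC)[:360] if 0 else cv2.copyMakeBorder(cv2.resize(b,(320,274),interpolation=cv2.INTER_CUBIC),0,86,0,0,cv2.BORDER_CONSTANT)]))
E
```

```text
{'time': 7.4, 'joint_pos': [-0.4552, 0.6147, -0.2623, 1.719, 0.202, 0.8374, -2.431], 'tool_pos': [0.5297, 0.32, 0.1178], 'eef_rot': [0.0008, 0.9997, -0.0262, -0.0013], 'force': [-0.0326, -0.1904, -4.2717]}
```

View pics/s4.png

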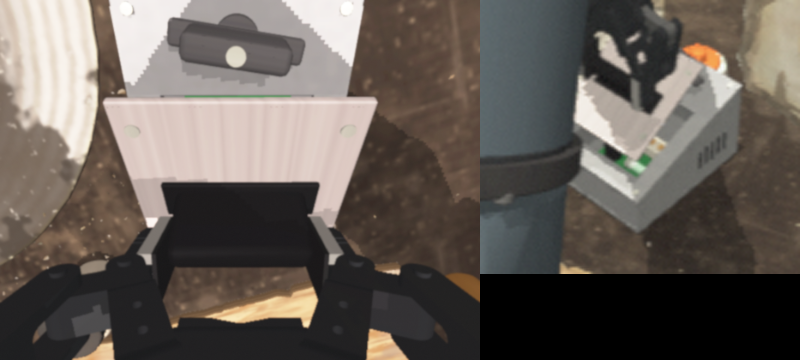

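Wrist view (left half): the plate's upper-edge corners are at (106,97) and (376,97) in the shown scale, and it is held square with the catch beyond. I'll compute the tilt and in-grip pivot from them.

```bash
python3 - <<'E'
from h import *
import pickle
s,p,_=pickle.load(open('pics/w4.pkl','rb'));t=s['tool_pos'];k=560/480
uv=np.array([[106,97],[376,97.]])*k
def X(q,P):
    f,zp,dy=q;P=np.array(P,float);c,S=np.cos(f),np.sin(f)
    x=P[:,0]*c-(P[:,2]-zp)*S; z=zp-.030+P[:,0]*S+(P[:,2]-zp)*c
    return pl([t[0],t[1],-.0525],np.c_[x,P[:,1]+dy,z+t[2]])
E_=[[.053,.05,.021],[.053,-.05,.021]]
r=least_squares(lambda q:(proj(p,X(q,E_))-uv).ravel(),[.55,.05,0]);print(np.degrees(r.x[0]),r.x[1:],r.cost)
for zp in(.046,.050,.054):
    r2=least_squares(lambda q:(proj(p,X([q[0],zp,q[1]],E_))-uv).ravel(),[.55,0]);print(zp,np.degrees(r2.x[0]),r2.cost)
    print(proj(p,X([r2.x[0],zp,r2.x[1]],[[.007,.03,.056],[.007,-.03,.056],[-.007,.03,.056],[.007,.03,.021],[.007,-.03,.021]])).round(0)/k)
# ledge & lip in world, for the fit
u=[.566,.3193,-.05];print("opening upper-edge px",proj(p,pl(u,led([[.084,.042,0],[.084,-.042,0],[.134,.06,0],[.134,-.06,0]])))/k)
E
```

```text
26.979645307855773 [ 0.05769971 -0.00026177] 0.0006302241415218288
0.046 26.384800811336962 288.7198010520814
[[165.42857143 259.71428571]
 [317.14285714 259.71428571]
 [169.71428571 278.57142857]
 [177.42857143 196.28571429]
 [304.28571429 196.28571429]]
0.05 27.712120059629413 126.0207403883681
[[164.57142857 256.28571429]
 [318.         256.28571429]
 [169.71428571 275.14285714]
 [176.57142857 192.        ]
 [304.28571429 192.        ]]
0.054 27.961591356029775 27.63401135211844
[[163.71428571 252.85714286]
 [318.         252.85714286]
 [168.85714286 271.71428571]
 [176.57142857 188.57142857]
 [305.14285714 188.57142857]]
opening upper-edge px [[160.66942188  96.55378837]
 [314.35829471  96.18410004]
 [106.8475635   -8.27137793]
 [366.90161373  -8.69704195]]
```

```bash
python3 - <<'E'
import cv2,numpy as np
g=cv2.imread("pics/w4f.png",0)
print("col280",[(r,int(g[r,280])) for r in range(195,330,5)])
for r in (208,216,224,240,256,272,290,300,308,312):
    row=g[r].astype(int);d=np.abs(np.diff(row));print(r,[(int(c),int(row[c]),int(row[c+1])) for c in np.where(d>18)[0] if 170<c<400])
for r in (114,120,140,160,180,200,220,240,255):
    row=g[r].astype(int);d=np.abs(np.diff(row));print(r,[(int(c),int(row[c]),int(row[c+1])) for c in np.where(d>35)[0] if 100<c<460])
E
```

```text
col280 [(195, 207), (200, 207), (205, 207), (210, 207), (215, 38), (220, 31), (225, 31), (230, 30), (235, 28), (240, 28), (245, 28), (250, 28), (255, 28), (260, 28), (265, 27), (270, 28), (275, 28), (280, 28), (285, 27), (290, 33), (295, 35), (300, 31), (305, 29), (310, 27), (315, 68), (320, 64), (325, 66)]
208 []
216 [(186, 171, 133), (187, 133, 78), (188, 78, 44), (371, 50, 99), (372, 99, 162), (373, 162, 194)]
224 [(188, 169, 133), (189, 133, 79), (190, 79, 39), (369, 44, 94), (370, 94, 160), (371, 160, 193)]
240 [(192, 172, 143), (193, 143, 92), (194, 92, 46), (365, 48, 101), (366, 101, 164), (367, 164, 194), (395, 198, 173), (396, 173, 124), (397, 124, 74), (398, 74, 49)]
256 [(182, 245, 224), (183, 224, 166), (184, 166, 127), (196, 103, 79), (197, 79, 51), (361, 36, 62), (362, 62, 96), (375, 126, 145), (390, 169, 134), (391, 134, 85), (392, 85, 58)]
272 [(172, 43, 66), (173, 66, 94), (187, 110, 91), (188, 91, 60), (189, 60, 38), (370, 45, 77), (371, 77, 104), (385, 111, 90), (386, 90, 60), (387, 60, 39)]
290 [(178, 103, 76), (179, 76, 45), (379, 35, 57), (380, 57, 85), (381, 85
[... 540 characters left out ...]
 166, 113), (111, 113, 76), (126, 108, 157), (432, 169, 124), (433, 124, 86)]
160 [(106, 194, 139), (107, 139, 83), (133, 96, 142), (134, 142, 182), (424, 190, 153), (425, 153, 101), (426, 101, 61)]
180 [(101, 121, 84), (140, 78, 124), (141, 124, 173), (417, 189, 152), (418, 152, 100), (419, 100, 64)]
200 [(148, 113, 165), (410, 186, 147), (411, 147, 99)]
220 [(155, 96, 140), (187, 168, 127), (188, 127, 70), (370, 41, 86), (371, 86, 150), (372, 150, 187), (403, 182, 135), (404, 135, 79)]
240 [(193, 143, 92), (194, 92, 46), (365, 48, 101), (366, 101, 164), (396, 173, 124), (397, 124, 74)]
255 [(168, 125, 171), (169, 171, 225), (183, 224, 173), (184, 173, 135), (391, 146, 101), (392, 101, 65)]
```

```bash
cat >> h.py <<'E'
def fitcov(s,p,L,Rr,top,free=True):
    t=s['tool_pos']
    def X(q,P):
        f,x0,z0,dy=q;P=np.array(P,float);c,S=np.cos(f),np.sin(f)   # x0,z0: cover point (0,.05) rel. to TCP
        return pl([t[0],t[1],-.0525],np.c_[x0+P[:,0]*c-(P[:,2]-.05)*S,P[:,1]+dy,t[2]+z0+P[:,0]*S+(P[:,2]-.05)*c])
    def res(q):
        o=[]
        for pts,y in((L,.05),(Rr,-.05)):
            a=proj(p,X(q,[[.053,y,.021],[-.02,y,.021]]))
            o+=[(a[0,0]+(a[1,0]-a[0,0])*(r-a[0,1])/(a[1,1]-a[0,1])-c) for r,c in pts]
        a=proj(p,X(q,[[.053,.05,.021],[.053,-.05,.021]]));return np.r_[o,a[:,1]-top,q[1]*300]  # weak prior x0~0
    r=least_squares(res,[.5,0,.02,0]);return r,X
E
python3 - <<'E'
from h import *
import pickle
s,p,_=pickle.load(open('pics/w4.pkl','rb'))
r,X=fitcov(s,p,[(120,119.5),(160,133.5),(200,148),(220,155)],[(120,439.5),(160,425),(200,410.5),(220,403.5)],113)
q=r.x;print(np.degrees(q[0]),q[1:],r.cost,r.fun.round(1))
print((proj(p,X(q,[[.007,0,.056],[-.007,0,.056],[.007,0,.021]]))).round(0))
u=[.566,.3193,-.05]
W=X(q,[[-.051,0,.005],[-.052,0,.017],[.053,0,.017],[.037,0,0],[0,0,.05]])
O=pl(u,led([[0,0,0]]))[0];c,S=np.cos(-.05),np.sin(-.05);d=W-O
h=np.c_[d[:,0]*c+d[:,1]*S,-d[:,0]*S+d[:,1]*c,d[:,2]];ca,sa=np.cos(A),np.sin(A)
print("ledge axes lip,E,back,flange,pivot\n",(np.c_[h[:,0]*ca+h[:,2]*sa,h[:,1],-h[:,0]*sa+h[:,2]*ca]*1e3).round(1))
E
```

```text
30.69558806492738 [0.00366754 0.02069907 0.0003137 ] 0.6534155107607172 [-0.1  0.1 -0.1  0.1 -0.1  0.   0.2 -0.   0.   0.1  1.1]
[[280. 292.]
 [280. 312.]
 [279. 214.]]
ledge axes lip,E,back,flange,pivot
 [[  7.1  -0.8  20.4]
 [  3.5  -0.8  31.9]
 [105.9  -1.   55. ]
 [ 94.1  -1.   34.9]
 [ 47.   -0.8  75.5]]
```

Emit:
drive_tool --moves '[[[0, 0, -7], 0, 50], [[1, 0, -14], 0, 50], [[2, 0, -20], 0, 50], [[3, 0, -26], 0, 50], [[3, 0, -27], 0, 50]]'

```text
time: 8.0
tool_pos: [0.5334, 0.3203, 0.0912]
eef_rot: [0.0, 1.0, -0.026, -0.001]
force: [-0.2, -1.1, -3.7]
grip_width: 0.0586
finger_force: 86.4
```

Emit:
drive_tool --moves '[[[-2, 0, -1.5], 0, 50], [[-4, 0, -3], 0, 50], [[-6, 0, -5], 0, 50], [[-8, 0, -7], 0, 50], [[-8, 0, -7], 0, 50]]'

```text
time: 8.5
tool_pos: [0.5252, 0.3206, 0.0851]
eef_rot: [0.0, 1.0, -0.026, -0.0]
force: [-1.0, 0.1, -3.3]
grip_width: 0.0581
finger_force: 86.4
```

```bash
python3 - <<'E'
from h import *
from cell import manip
s=manip.state();p=manip.camera_params("wrist");a=manip.get_image("wrist");b=manip.get_image("scene")[140:260,190:330]
cv2.imwrite("pics/w5f.png",a);cv2.imwrite("pics/s5f.png",b)
g=cv2.cvtColor(a,cv2.COLOR_BGR2GRAY)
print(s['force'].round(1),s['tool_pos'].round(4))
for r in (110,120,140,160,200):
    row=g[r].astype(int);d=np.abs(np.diff(row));print(r,[(int(c),int(row[c]),int(row[c+1])) for c in np.where(d>35)[0] if 100<c<460])
for c in(140,160,400,420): print(c,[(r,int(g[r,c]),int(g[r+2,c])) for r in range(90,135) if abs(int(g[r,c])-int(g[r+2,c]))>15])
E
```

```text
[-1.   0.1 -3.3] [0.5252 0.3206 0.0851]
110 [(120, 81, 134), (121, 134, 205), (431, 157, 119), (432, 119, 80)]
120 [(119, 105, 169), (120, 169, 212), (439, 189, 135), (440, 135, 75)]
140 [(126, 105, 155), (127, 155, 191), (432, 168, 120), (433, 120, 71)]
160 [(133, 114, 159), (425, 161, 109), (426, 109, 63)]
200 [(410, 188, 150), (411, 150, 98), (412, 98, 62)]
140 [(101, 238, 219), (105, 228, 209), (106, 230, 180), (107, 209, 173), (113, 173, 193), (114, 182, 201), (116, 201, 220), (117, 208, 229), (120, 228, 212)]
160 [(113, 173, 194), (114, 184, 201), (116, 201, 220), (117, 209, 228), (120, 227, 211)]
400 [(116, 194, 214), (117, 204, 221), (120, 217, 201)]
420 [(115, 192, 210), (116, 199, 221), (117, 210, 226)]
```

No contact forces, and the tilt is unchanged in the wrist view, so the lip should be under the ledge. Next is the controlled swing down with a lighter grip.

Emit:
drive_tool --moves '[[[2.5, 0, -2], 0, 50], [[5, 0, -3.5], 0, 50], [[7.5, 0, -5], 0, 50], [[9.5, 0, -6], 0, 50], [[11.5, -0.5, -7], 0, 50], [[13, -0.5, -8], 0, 50], [[13, -0.5, -9], 0, 50], [[13, -0.5, -10], 0, 50]]' --newtons 28

```text
time: 9.4
tool_pos: [0.5396, 0.3205, 0.0767]
eef_rot: [-0.0, 1.0, -0.026, 0.001]
force: [-2.0, -2.0, 14.9]
grip_width: 0.0584
finger_force: 89.9
```

```bash
python3 - <<'E'
from h import *
from cell import manip
s=manip.state();p=manip.camera_params("wrist");a=manip.get_image("wrist")
import pickle;pickle.dump((s,p,None),open('pics/w6.pkl','wb'));cv2.imwrite("pics/w6f.png",a)
g=cv2.cvtColor(a,cv2.COLOR_BGR2GRAY)
print(s['force'].round(1),s['tool_pos'].round(4))
for r in (110,120,140,160,180,200):
    row=g[r].astype(int);d=np.abs(np.diff(row));print(r,[(int(c),int(row[c]),int(row[c+1])) for c in np.where(d>30)[0] if 100<c<460])
for c in(160,200,400): print(c,[(r,int(g[r,c]),int(g[r+2,c])) for r in range(60,165) if abs(int(g[r,c])-int(g[r+2,c]))>15])
E
```

```text
[-2.  -2.  14.9] [0.5396 0.3205 0.0767]
110 [(107, 101, 157), (108, 157, 219), (364, 116, 147), (447, 157, 123), (448, 123, 86)]
120 [(110, 101, 133), (119, 177, 212), (358, 98, 134), (445, 138, 99)]
140 [(115, 88, 127), (116, 127, 160), (440, 140, 95), (441, 95, 58)]
160 [(120, 83, 119), (121, 119, 154), (435, 143, 99), (436, 99, 60)]
180 [(125, 81, 115), (126, 115, 152), (430, 143, 101), (431, 101, 65)]
200 [(138, 163, 196), (425, 144, 98), (426, 98, 59)]
160 [(60, 236, 205), (61, 231, 175), (62, 205, 166), (120, 167, 190), (121, 175, 210), (122, 190, 225), (123, 210, 227), (149, 219, 203)]
200 [(99, 71, 105), (100, 77, 129), (101, 105, 138), (107, 144, 165), (120, 166, 185), (121, 171, 204), (122, 185, 217)]
400 [(120, 168, 198), (121, 178, 218), (122, 198, 224), (148, 216, 199)]
```

```bash
cat >> h.py <<'E'
def inledge(W,u=[.566,.3193,-.05]):
    O=pl(u,led([[0,0,0]]))[0];c,S=np.cos(u[2]),np.sin(u[2]);d=W-O
    h=np.c_[d[:,0]*c+d[:,1]*S,-d[:,0]*S+d[:,1]*c,d[:,2]];ca,sa=np.cos(A),np.sin(A)
    return (np.c_[h[:,0]*ca+h[:,2]*sa,h[:,1],-h[:,0]*sa+h[:,2]*ca]*1e3).round(1)
E
python3 - <<'E'
from h import *
import pickle
s,p,_=pickle.load(open('pics/w6.pkl','rb'))
for top in(119,120.5,122):
    r,X=fitcov(s,p,[(140,115.5),(160,120.5),(180,125.5)],[(140,440.5),(160,435.5),(180,430.5)],top)
    q=r.x;print(np.degrees(q[0]),q[1:],r.cost)
print("lip,E,back,flange,origin\n",inledge(X(q,[[-.051,0,.005],[-.052,0,.017],[.053,0,.017],[.037,0,0],[0,0,0]])))
E
```

```text
17.968226570907817 [0.00294336 0.03856698 0.00074924] 0.4119131907801716
17.913494897397953 [0.00251135 0.03846718 0.00074922] 0.30287971529731944
17.858193907825086 [0.00207747 0.03836814 0.00074921] 0.21071992452301178
lip,E,back,flange,origin
 [[ -3.5   0.7   5.8]
 [ -4.5   0.7  17.8]
 [100.5   0.5  17.6]
 [ 84.5   0.5   0.6]
 [ 47.5   0.6   0.7]]
```

View pics/w6f.png

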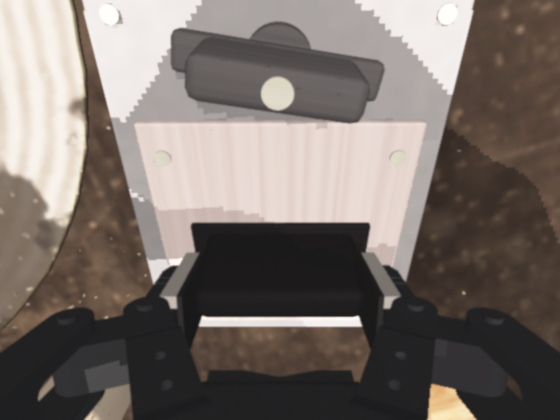

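Wrist view: the earlier edges were the deck's own. The cover's upper edge runs from (136,122) to (425,122) between them, lying almost flat just short of the catch. I'll refit on its real edges.

```bash
python3 - <<'E'
from h import *
import pickle
g=cv2.GaussianBlur(cv2.imread("pics/w6f.png"),(3,3),0).astype(int)
s,p,_=pickle.load(open('pics/w6.pkl','rb'))
# pinkish cover vs neutral deck: R-G
d=g[:,:,2]-g[:,:,1]
L=[];R=[]
for r in range(130,220,10):
    a=d[r]; m=np.where(a[100:450]>8)[0]+100; print(r,m[:1],m[-1:],end=' ');print(g[r,130:165:3,1].tolist(),g[r,400:432:3,1].tolist())
E
```

```text
130 [100] [449] [165, 165, 201, 214, 213, 213, 212, 213, 217, 220, 220, 217] [215, 214, 212, 212, 212, 213, 217, 215, 194, 167, 167]
140 [100] [449] [168, 168, 176, 212, 214, 213, 213, 212, 215, 219, 220, 220] [216, 212, 212, 212, 212, 216, 215, 202, 171, 171, 171]
150 [100] [449] [168, 170, 171, 176, 213, 214, 213, 213, 212, 209, 206, 203] [200, 205, 212, 212, 216, 216, 208, 177, 173, 172, 172]
160 [100] [449] [172, 172, 171, 172, 193, 215, 213, 212, 211, 218, 217, 215] [213, 212, 212, 214, 216, 211, 179, 172, 172, 171, 171]
170 [100] [449] [174, 173, 172, 172, 172, 194, 216, 213, 214, 213, 216, 219] [213, 213, 214, 216, 214, 187, 169, 168, 168, 169, 171]
180 [100] [449] [171, 170, 170, 169, 169, 170, 204, 215, 214, 213, 213, 217] [214, 214, 216, 214, 195, 171, 171, 171, 172, 171, 137]
190 [100] [449] [199, 173, 172, 172, 172, 172, 174, 209, 215, 214, 213, 214] [213, 216, 215, 203, 173, 171, 172, 171, 172, 153, 52]
200 [100] [449] [75, 138, 146, 189, 205, 155, 153, 178, 215, 214, 214, 213] [216, 216, 209, 175, 173, 173, 173, 173, 163, 63, 43]
210 [100] [449] [63, 82, 141, 145, 145, 145, 145, 145, 159, 187, 196, 198] [217, 212, 184, 173, 173, 172, 171, 167, 92, 60, 52]
```

```bash
python3 - <<'E'
from h import *
import pickle
s,p,_=pickle.load(open('pics/w6.pkl','rb'))
L=list(zip(range(130,201,10),[135.3,137.7,140.3,142.2,145,147.3,149.7,152]))
R=list(zip(range(130,201,10),[424.2,422,419.4,416.8,414.8,412,409.9,407.6]))
r,X=fitcov(s,p,L,R,122);q=r.x;print(np.degrees(q[0]),q[1:],r.cost)
print("lip,E,back,flange,origin\n",inledge(X(q,[[-.051,0,.005],[-.052,0,.017],[.053,0,.017],[.037,0,0],[0,0,0]])))
E
```

```text
20.26592199250683 [0.00080189 0.0195052  0.00018609] 0.205043776095578
lip,E,back,flange,origin
 [[ -8.6   0.2 -13.8]
 [-10.1   0.2  -1.9]
 [ 94.8  -0.1   2.3]
 [ 79.5  -0.  -15.4]
 [ 42.5   0.  -16.8]]
```

Emit:
drive_tool --moves '[[[-1, 0, -1], 0, 50], [[-1, 0, -2], 0, 50], [[-1, 0, -3], 0, 50], [[-1, 0, -3], 0, 50]]'

```text
time: 9.85
tool_pos: [0.5408, 0.3207, 0.075]
eef_rot: [-0.001, 1.0, -0.027, 0.003]
force: [2.2, -1.8, 18.7]
grip_width: 0.0587
finger_force: 91.1
```

```bash
cat >> h.py <<'E'
def look(n):
    from cell import manip
    s=manip.state();p=manip.camera_params("wrist");a=manip.get_image("wrist");cv2.imwrite(f"pics/{n}.png",a)
    g=cv2.GaussianBlur(a,(3,3),0)[:,:,1].astype(int);L=[];R=[]
    for r in range(132,200,6):
        for c0,o in((145,L),(413,R)):
            w=np.arange(c0-22,c0+22);d=np.gradient(g[r,w].astype(float))*(1 if o is L else -1);k=np.argmax(d);o.append((r,w[k]))
    f=lambda o:[(r,np.polyval(np.polyfit(*zip(*[x for x in o if abs(x[1]-np.median([y[1]-(y[0]-165)*np.sign(200-y[1])*.235 for y in o])-(x[0]-165)*np.sign(200-x[1])*.235)<5]),1),r)) for r in(135,165,195)]
    cols=[c for c in(160,200,400)];tp=np.median([105+np.argmax(np.diff(g[105:145,c])) for c in cols])+.5
    r,X=fitcov(s,p,f(L),f(R),tp);q=r.x
    print(s['time'],s['tool_pos'].round(4),s['force'].round(1),'top',tp,L[::4],R[::4]);print(np.degrees(q[0]),q[1:],r.cost)
    print("lip,E,back,flange,origin\n",inledge(X(q,[[-.051,0,.005],[-.052,0,.017],[.053,0,.017],[.037,0,0],[0,0,0]])))
E
python3 -c "from h import *;look('w7')"
```

```text
9.85 [0.5408 0.3207 0.075 ] [ 2.2 -1.8 18.7] top 123.5 [(132, np.int64(137)), (156, np.int64(143)), (180, np.int64(125))] [(132, np.int64(422)), (156, np.int64(416)), (180, np.int64(434))]
18.419168287821524 [0.00050071 0.01973881 0.00025373] 0.021191344840389374
lip,E,back,flange,origin
 [[ -9.7   0.5 -13.9]
 [-10.8   0.5  -1.9]
 [ 94.2   0.3  -1.1]
 [ 78.4   0.3 -18.2]
 [ 41.4   0.4 -18.5]]
```

Fit: tilt 0.4° to the deck, origin at (41, 0) in the ledge's axes, so the cover is home. I'll unload, open slowly, rise, and go over the catch.

Emit:
drive_tool --moves '[[[1, 0, 1], 0, 55], [[2, 0, 2], 0, 57], [[2, 0, 2], 0, 60], [[2, 0, 2], 0, 64], [[2, 0, 2], 0, 70], [[2, 0, 2], 0, 74], [[2, 0, 12], 0, 74], [[2, 0, 40], 0, 74], [[2, 0, 80], 0, 74], [[2, 0, 110], 0, 60], [[30, -2, 110], 0.13, 34], [[60, -3, 110], 0.27, 34], [[74, -4, 110], 0.41, 34], [[74, -4, 110], 0.55, 34], [[74, -4, 110], 0.69, 34], [[74, -4, 110], 0.83, 34], [[74, -4, 110], 0.97, 34], [[74, -4, 110], 1.11, 34], [[74, -4, 110], 1.25, 34], [[74, -4, 110], 1.38, 34]]' --newtons 20

```text
time: 11.9
tool_pos: [0.6118, 0.3159, 0.183]
eef_rot: [0.0, 0.786, 0.618, 0.0]
force: [-0.2, -0.0, -0.2]
grip_width: 0.0342
finger_force: 0.0
```

```bash
python3 - <<'E'
from h import *
from cell import manip
s=manip.state();p=manip.camera_params("wrist");a=manip.get_image("wrist");t=manip.get_image("top");cv2.imwrite("pics/w8.png",a)
print({k:np.round(s[k],4).tolist() for k in('time','joint_pos','tool_pos','eef_rot','force','grip_width')})
u=[.566,.3193,-.05]
ax=proj(p,pl(u,led([[.114,0,.038]])))[0];print('axis top px pred',ax.round(1))
for th in(1.3,1.38,1.46):
    c,S=np.cos(th),np.sin(th);print(th,proj(p,pl(u,led([[.114+e*.023*c,e*.023*S,.038] for e in(1,-1)]))).round(0).tolist())
cv2.imwrite("pics/v8.png",a)
E
```

```text
{'time': 11.9, 'joint_pos': [-0.1991, 0.6932, -0.6322, 1.4451, 0.4285, 1.1427, -1.1371], 'tool_pos': [0.6118, 0.3159, 0.183], 'eef_rot': [0.0002, 0.7859, 0.6183, 0.0001], 'force': [-0.1664, -0.0245, -0.1626], 'grip_width': 0.0342}
axis top px pred [272.  223.1]
1.3 [[275.0, 184.0], [270.0, 259.0]]
1.38 [[272.0, 184.0], [273.0, 260.0]]
1.46 [[268.0, 184.0], [276.0, 260.0]]
```

View pics/v8.png

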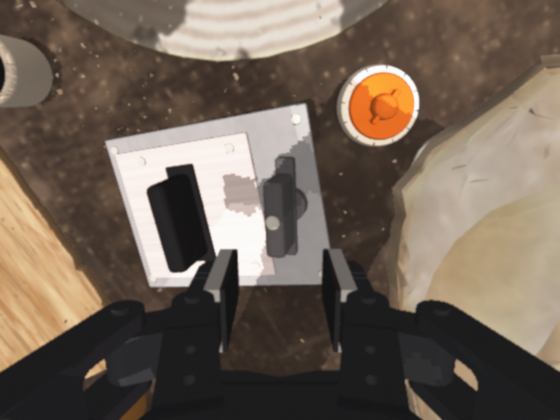

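The white dot on the catch's axis is at (273,223), as predicted (272,223). The bar lies along the image's vertical, so θ≈1.38, and the cover lies flat and square. Next: straddle the bar and turn it.

Emit:
drive_tool --moves '[[[0, 0, -40], 0, 34], [[0, 0, -65], 0, 34], [[0, 0, -80], 0, 34], [[0, 0, -80], 0, 34], [[0, 0, -80], 0, 21], [[0, 0, -80], 0, 21], [[0, 0, -80], -0.14, 21], [[0, 0, -80], -0.28, 21], [[0, 0, -80], -0.42, 21], [[0, 0, -80], -0.56, 21], [[0, 0, -80], -0.7, 21]]'

```text
time: 13.1
tool_pos: [0.611, 0.3172, 0.1038]
eef_rot: [-0.001, 0.952, 0.306, 0.0]
force: [-4.3, -0.5, 0.8]
grip_width: 0.0211
finger_force: 1.8
```

Emit:
drive_tool --moves '[[[0, 0, 0], -0.14, 21], [[0, 0, 0], -0.28, 21], [[0, 0, 0], -0.42, 21], [[0, 0, 0], -0.56, 21], [[0, 0, 0], -0.68, 21], [[0, 0, 0], -0.68, 8], [[0, 0, 0], -0.68, 8], [[0, 0, 0], -0.68, 8], [[0, 0, 0], -0.72, 8], [[0, 0, 0], -0.76, 8], [[0, 0, 0], -0.76, 8]]'

```text
time: 14.2
tool_pos: [0.6118, 0.3175, 0.104]
eef_rot: [-0.001, 0.998, -0.063, 0.001]
force: [-3.2, 1.0, 7.4]
grip_width: 0.0117
finger_force: 45.5
```

```bash
python3 - <<'E'
from cell import manip
import numpy as np
s=manip.state();print({k:np.round(s[k],3).tolist() for k in('time','tool_pos','eef_rot','force','ft_torque','grip_width','finger_force')},2*np.arctan2(s['eef_rot'][2],s['eef_rot'][1]))
E
```

```text
{'time': 14.2, 'tool_pos': [0.612, 0.318, 0.104], 'eef_rot': [-0.001, 0.998, -0.063, 0.001], 'force': [-3.181, 1.024, 7.398], 'ft_torque': [0.086, 0.563, 0.953], 'grip_width': 0.012, 'finger_force': 45.539} -0.12707725466771097
```

The bar is gripped flat (11.7 mm) and the torque has risen to 0.95 N m, so it is at its stop. Now let go and rise.

Emit:
drive_tool --moves '[[[0, 0, 0], 0.02, 20], [[0, 0, 0], 0.06, 34], [[0, 0, 0], 0.07, 34], [[0, 0, 25], 0.07, 34], [[0, 0, 60], 0.07, 34], [[0, 0, 85], 0.07, 34], [[0, 0, 85], 0.07, 34]]'

```text
time: 14.9
tool_pos: [0.6137, 0.317, 0.1916]
eef_rot: [-0.002, 1.0, -0.031, 0.003]
force: [0.2, 1.1, -0.4]
grip_width: 0.0342
finger_force: 0.0
```

```bash
python3 - <<'E'
from h import *
from cell import manip
s=manip.state();p=manip.camera_params("wrist");a=manip.get_image("wrist");cv2.imwrite("pics/w9.png",a)
u=[.566,.3193,-.05]
# deck patch around the catch, rectified at grip-top height: 2 px/mm, x up-slope -> right
P=[[.114+x,y,.038] for x,y in((-.035,.035),(.035,.035),(.035,-.035),(-.035,-.035))]
H=cv2.getPerspectiveTransform(proj(p,pl(u,led(P))).astype(np.float32),np.float32([[0,0],[139,0],[139,139],[0,139]]))
g=cv2.cvtColor(cv2.warpPerspective(a,H,(140,140)),cv2.COLOR_BGR2GRAY);cv2.imwrite("pics/r9.png",g)
for r in range(30,110,8): print(''.join(' .:-=+*#%@'[min(9,int(v)//26)] for v in g[r,::4]))
m=(g<95).astype(np.uint8);n,l,st,c=cv2.connectedComponentsWithStats(m);k=1+np.argmax(st[1:,4]);print(st[k],c[k])
print(cv2.minAreaRect(np.argwhere(l==k)[:,::-1].astype(np.float32)),s['time'],s['force'].round(1),s['grip_width'])
for n,z,o in(("amb",.062,(351,299)),("wh",.062,(196,282)),("tim",.042,(245,157))):pass
b=manip.get_image("top");o=cv2.imread("pics/top0.png")
for x,y in((351,299),(196,282),(245,157)): print(np.abs(b[y-14:y+14,x-14:x+14].astype(int)-o[y-14:y+14,x-14:x+14]).mean().round(1),end=' ')
E
```

```text
..%@@@@@@@@@@@@@@@@@%%%%%%%%%+++***
..%@@@@@@@@@@@@@@@@@%%%%%%%*+++****
..%@@@@@@@@@@@@@@@@@%%%%%%#++******
..#@@@@@@@@@@@@@@@@@%%%%%+----:-++*
.:#@@@@@+++++=--=**=----------:::::
::%@@@@%++++=--=###*--------------:
::%@@@@@*=--------------------:::::
::%@@@@@@@@@@@@@@###*+++++====-+***
::%@@@@@@@@@@@@%####*+++++*********
::%@@@@@@@@@@@@#####*+++++*********
[   0    0   40  139 1542] [10.24902724 67.23670558]
((19.5, 69.0), (138.0, 39.0), 90.0) 14.9 [ 0.2  1.1 -0.4] 0.034215696183767144
25.2 3.3 90.4
```

```bash
python3 -c "
from cell import manip
print(manip.finish_job())"
```

```text
the job is handed in; nothing more can be done
None
```

I handed the job in at about 15 s: by my measurements the cover is hooked and fully home, the catch is turned to its stop, and the arm is clear; the jars and timer look untouched, but the final camera check on the timer and amber jar was inconclusive.

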